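# Hang the deep pail on the sprung scale hook

### The arm

A 6-joint arm with a two-finger parallel gripper is mounted at the origin on the work surface. World frame = base frame: x ahead of the robot, y to its left, z up, the work surface at z = 0. Lengths are in m, angles in rad, forces in N, time in s.
With the tool pointing down it reaches from about 0.375 to 0.925 m from the base axis. Payload 5.7 kg.
Tool frame: the origin (TCP) lies at the very end of the fingers, on their centre line; the grasp point (between the pads) lies 19 mm behind it; z points along the fingers, y is the line along which they close (so a half turn about z gives the same grasp; the last joint's range is limited). The gripper opens to 85 mm and grips with 20 to 120 N. Pads are 22 mm wide; open, the fingers measure 114 mm over their backs; the gripper's body (76 mm by 85 mm) begins 54 mm behind the grasp point. The pads swing forward as they close: fully open they stand 13 mm farther back than shut.
Start: joints at [-1.265, 0.359, 1.51, -0, 1.272, -0.115], TCP at [0.245, -0.548, 0.231] pointing down, gripper open.
Joint ranges: [-2.97, 2.97], [-1.01, 2.36], [0.21, 2.38], [-0.96, 4.11], [0.2, 2.71], [-2.98, 2.98]. Speed limits (rad/s): [2.39, 2.39, 3.14, 3.14, 3.14, 3.14].

### API

Orientations are given as a unit quaternion [w, x, y, z].
In Python, from bench import arm gives the robot as it stands.
- The arm moves only by the shell command python3 -m handwheel 'ROWS' [FORCE]. ROWS is JSON, a list of rows, each an object with "offset": the shift along the tool's x, y, z in units of 30 mm (1.0 is 30 mm), a list of three; "rot": the turn, a rotation vector about the tool's x, y, z in units of 0.1 rad (1.0 is 0.1 rad), a list of three; "grip": the opening, from -1 (shut) to 1 (fully open). A call has exactly 10 rows; each row shifts and turns the commanded pose from where the row before left it, along the tool's axes as they then stand; what a row does not reach is not made up. A row lasts 1/12 s, in which the tool goes at most 41.7 mm and 7.16 degrees, less where a joint would pass 70% of its speed; a pose out of reach is approached as far as the arm can. A call with a number of a shift or a turn outside -1 to 1 is refused whole. A call with a gripper value outside its range is refused whole. The fingers move at their own pace and stop on an object; FORCE is the grip in N (left out, the last holds). Time passes only in rows, so rows that do not move let the fingers close, or fill a call up. It gives the time, the measured TCP pose, the force, the opening and the grip force at its end, in the units of the state.
- arm.get_obs(): the state, without advancing time (a new reading comes with each control period).
- arm.capture(name): name is "scene" or "side" or "wrist"; returns a dict with "frame" (384x512x3 uint8, red, green, blue), "intrinsics" (3x3 intrinsics, pixels), "eye" and "orientation" of the camera in the world; the wrist camera has in their place "T_tool_cam" (4x4, takes a point from camera to tool coordinates, whose origin is the TCP and whose axes are the flange's). Camera axes: x right, y up, looking along -z (the intrinsics and any distortion apply to the point x, -y, -z); pixel columns grow to the right and rows downward; lengths in m; the calibration is good to about 2 mm. A picture is of the moment at which its call begins: read the wrist's pose just before it. There is no depth.
- arm.job_done(): hands the job in; it is judged then, once.
The state is a dict: "time": time; "joints": joint angles; "joint_vel": joint speeds; "effort": joint torques, N m; "tool_pos": TCP position; "tcp_rot": TCP orientation; "force": force on the tool from outside, world axes, zero at the start; "torque": the same for the moment, N m; "finger_gap": finger opening in m; "finger_force": force on a finger pad.
Only numpy, scipy, OpenCV 4.12 (cv2) and the standard library are available. Lean on these libraries where they do the work, as an engineer would, in place of code of your own. Each camera call takes 0.05 s, during which the arm holds its last target. There are 200 camera calls.

### The job

Weigh the deep steel pail: pick it up by its bamboo grip and hang it by its handle, square and level, in the saddle of the spring scale's hook. Let the weight on gently, so that the hook never hits its bottom stop, let go, and wait until the hook has stopped bobbing. Leave the shallow pan standing where it is.

Things in the scene. Friction and masses are not known exactly. Their poses are not given: they have to be found in the camera images.
- deep_pail: Deeper of two round steel pails: cup 66 across, 60 high. Rigid handle: two uprights at y +-34, 64 clear between, and a flat cross bar along y, 10 wide, 6 thick, underside 120 above the pail's underside. On it a square bamboo grip, 18 x 18, from 126 to 168 high, sides along x and y. Origin: centre of underside, z up; same after a half turn. 0.18 to 0.28 kg. All mm.
- shallow_pan: Bystander: the shallow steel pan, 66 mm across and only 22 mm high, with the same handle and bamboo grip (bar underside 82 mm, grip 88 to 130 mm above its underside). Origin: centre of the underside. Leave it standing.
- saddle (a point): Middle of the top of the hook's flat tongue (14 wide, 6 thick), where the bar rests, let in over the tip; 190 above the shelf unloaded. x runs along the tongue to the fixed post (50 wide, face 86 away, top at 222 height), z up; the bar lies along y, uprights either side of the tongue. Upturned tip 22 high at x = -27, stop lug 12 high at x = +27, both 5 thick, 49 clear between. All mm.
- hook (a joint): Dip of the sprung hook in m: 0 unloaded, grows downward, bottom stop at 0.060. The spring gives about 90 N/m, so the pail pulls it down 17 to 30 mm; lightly damped: it bobs for one or two seconds when let go.
There are look-alikes about, which are no part of the job. There is more than one size of the part that bears saddle; the job needs the smaller. Leave any red look-alike of the deep_pail alone.

How it is judged:
At the end, for the whole second after the job is handed in: The deep pail hangs at rest by its bar in the saddle (underside 108 to 128 mm below it, within 25 mm along and 22 mm across the tongue), within 0.2 rad of upright and 0.3 rad of square; the hook has dipped over 12 mm and settled (under 10 mm/s; pail under 20 mm/s, 0.2 rad/s) (x of deep_pail in the frame of saddle between -0.025 and 0.025 m and y of deep_pail in the frame of saddle between -0.022 and 0.022 m and z of deep_pail in the frame of saddle between -0.128 and -0.108 m and value of joint hook above 0.012 m and velocity of joint hook between -0.01 and 0.01 m/s and linear speed of deep_pail below 0.02 m/s and angular speed of deep_pail below 0.2 rad/s and angle between deep_pail's own z axis and vertical below 0.2 rad and angle between the y axis of deep_pail and the y axis of saddle, either way round below 0.3 rad); the robot touches nothing.
It fails at once if the hook is driven or dropped to its bottom stop (dip over 56 mm) (value of joint hook above 0.056 m).
It fails at once if the shallow pan is moved by more than 30 mm (distance of shallow_pan from where it was at the start of the episode above 0.03 m).
It also fails if it takes over 48 s, if anything falls off the work surface, if the arm or the gripper's body presses on something with over 40 N, if the wrist force passes 120 N, or if a joint passes its speed limit or range.

## Working session

There is one attempt and no reset: what is moved stays moved. The work goes in short steps, Python scripts to look and compute and a shell command to move; the robot and the scene stay as the last step left them, time stands still between calls to the robot, and variables do not carry over. Pictures are saved under pics/ and viewed, at most 10 in all, crops included, and the job is handed in when it is done.

```bash
mkdir -p pics; cat > h.py <<'E'
import numpy as np,cv2,json
from scipy.spatial.transform import Rotation as R
from bench import arm
def q2R(q): q=np.array(q,float); return R.from_quat([q[1],q[2],q[3],q[0]]).as_matrix() if q.size==4 else q
def snap(n,f):
    o=arm.get_obs(); c=arm.capture(n); cv2.imwrite(f'pics/{f}.png',c['frame'][:,:,::-1])
    if n=='wrist':
        T=np.eye(4);T[:3,:3]=q2R(o['tcp_rot']);T[:3,3]=o['tool_pos'];T=T@np.array(c['T_tool_cam']);e=T[:3,3];r=T[:3,:3]
    else: e=np.array(c['eye']);r=q2R(c['orientation'])
    np.savez(f'pics/{f}.npz',K=c['intrinsics'],e=e,r=r)
    return c
def ray(f,u,v):
    d=np.load(f'pics/{f}.npz');p=np.linalg.inv(d['K'])@[u,v,1];return d['e'],d['r']@(p*[1,-1,-1])
def atz(f,u,v,z):
    e,d=ray(f,u,v);return e+d*(z-e[2])/d[2]
def proj(f,P):
    d=np.load(f'pics/{f}.npz');p=(np.array(P)-d['e'])@d['r'];q=(p*[1,-1,-1])@np.array(d['K']).T;return q[...,:2]/q[...,2:]
def tri(*obs):
    A=np.zeros((3,3));b=np.zeros(3)
    for f,u,v in obs:
        e,d=ray(f,u,v);d=d/np.linalg.norm(d);M=np.eye(3)-np.outer(d,d);A+=M;b+=M@e
    return np.linalg.solve(A,b)
E
python3 - <<'E'
from h import *
c=snap('scene','s1');print({k:v for k,v in c.items() if k!='frame'})
c=snap('side','d1');print({k:v for k,v in c.items() if k!='frame'})
print(arm.get_obs())
a=cv2.imread('pics/s1.png');b=cv2.imread('pics/d1.png')
cv2.imwrite('pics/s1b.png',cv2.resize(a,(800,600),interpolation=cv2.INTER_CUBIC));cv2.imwrite('pics/d1b.png',cv2.resize(b,(800,600),interpolation=cv2.INTER_CUBIC))
E
```

```text
{'intrinsics': array([[383.15253494,   0.        , 253.9905296 ],
       [  0.        , 383.15253494, 188.92054425],
       [  0.        ,   0.        ,   1.        ]]), 'eye': array([1.09398343, 0.05325192, 0.90706804]), 'orientation': array([0.65284115, 0.21348523, 0.2335998 , 0.68822498])}
{'intrinsics': array([[485.07310947,   0.        , 254.27702867],
       [  0.        , 485.07310947, 187.18525581],
       [  0.        ,   0.        ,   1.        ]]), 'eye': array([0.37056441, 0.68758107, 0.92592181]), 'orientation': array([-0.08937894, -0.03646367,  0.34116658,  0.93503325])}
{'time': 0.1, 'joints': array([-1.26507387e+00,  3.59471160e-01,  1.51132182e+00,  2.44378691e-05,
        1.27248964e+00, -1.15100877e-01]), 'joint_vel': array([ 0.00287435, -0.00215296, -0.00473263,  0.00113522, -0.00087323,
        0.00105179]), 'effort': array([-1.02334252e-03, -5.28651810e+01, -2.79350603e+01, -2.26493103e-04,
        5.01478789e-03,  1.38150440e-05]), 'tool_pos': array([ 0.24492415, -0.54706971,  0.23051581]), 'tcp_rot': array([-8.42262538e-04,  9.77945418e-01,  2.08858910e-01, -6.87911881e-05]), 'force': array([-0.66097017,  0.46607365,  0.43856332]), 'torque': array([0.03546397, 0.01301504, 0.01584675]), 'finger_force': 0.0, 'finger_gap': 0.08539592690812264}
```

View pics/s1b.png

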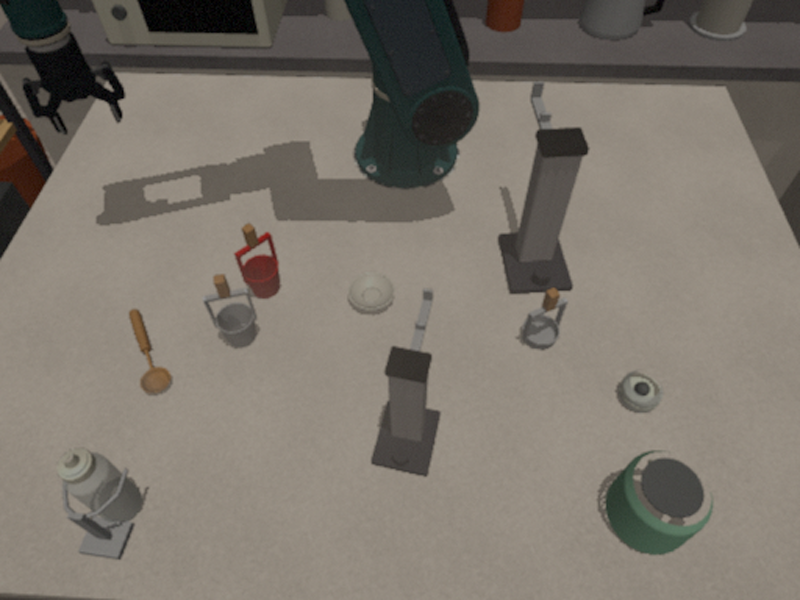

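View pics/d1b.png

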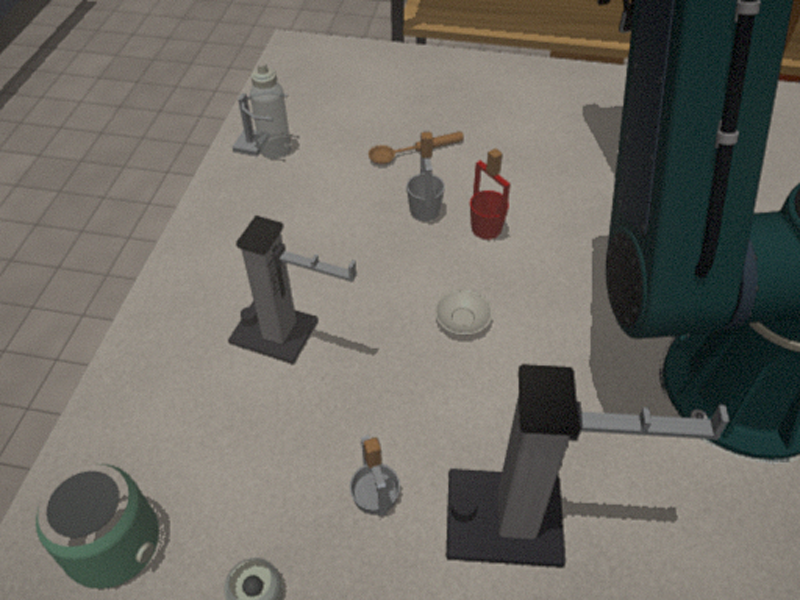

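The scene picture (800x600) shows these candidates:
- Pail: grey deep pail at (237,320), red look-alike at (260,270), shallow pan at (542,325).
- Scale: smaller one with its post top at (409,363) and tongue at (424,315), larger one with its post top at (560,142).

I choose the grey pail and the smaller scale. Next is a close crop to check that and read points.

```bash
python3 - <<'E'
from h import *
a=cv2.imread('pics/s1.png');b=cv2.imread('pics/d1.png')
# 50x37.5 px -> 400x300, 8x / 5x
def crop(i,x,y,w): return cv2.resize(i[y:y+w*3//4,x:x+w],(400,300),interpolation=cv2.INTER_CUBIC)
m=np.vstack([np.hstack([crop(a,115,170,80),crop(a,225,175,80)]),np.hstack([crop(b,240,82,80),crop(b,150,135,80)])])
cv2.imwrite('pics/m1.png',m)
E
```

```text
(no output)
```

View pics/m1.png

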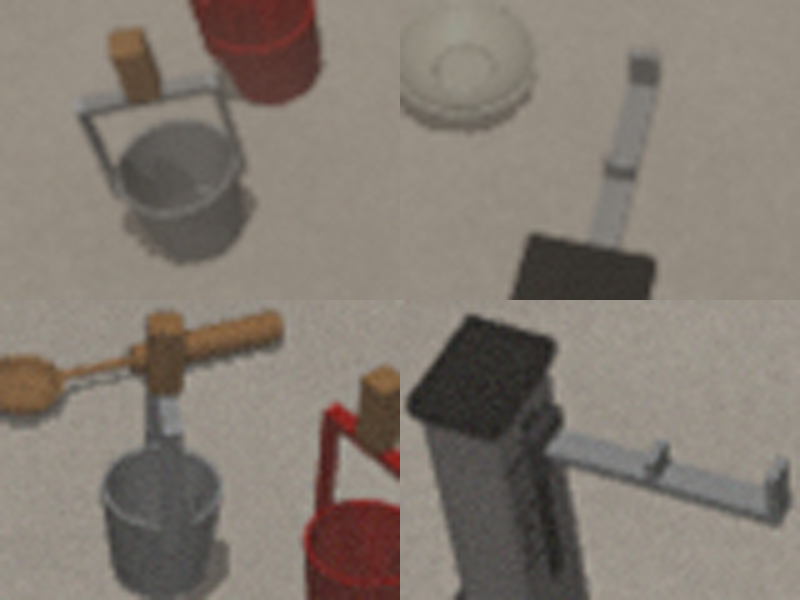

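```bash
python3 - <<'E'
from h import *
np.set_printoptions(precision=4,suppress=True)
print('grip',tri(('s1',140.4,177.2),('d1',273,85.6)),atz('s1',140.4,177.2,.168),atz('d1',273,85.6,.168))
p,q=atz('s1',131.4,190.6,.126),atz('s1',158.6,186,.126);print('bar',p,q,np.linalg.norm(p-q),np.arctan2(*(q-p)[1::-1]))
print('tip',tri(('s1',274,185.4),('d1',225.6,167.4)),atz('s1',274,185.4,.212),atz('d1',225.6,167.4,.212))
print('lug',tri(('s1',269,207.6),('d1',202,164.4)),atz('s1',269,207.6,.202),atz('d1',202,164.4,.202))
for u,v in((251,222.2),(276,226.6)):print('post',atz('s1',u,v,.222))
o=arm.get_obs();print(q2R(o['tcp_rot']))
E
```

```text
grip [ 0.5166 -0.2705  0.1673] [ 0.5178 -0.2697  0.168 ] [ 0.5163 -0.2705  0.168 ]
bar [ 0.5295 -0.3008  0.126 ] [ 0.5115 -0.2342  0.126 ] 0.06892621857068039 1.8346226715545206
tip [0.5586 0.0596 0.2112] [0.5613 0.0611 0.212 ] [0.5573 0.0579 0.212 ]
lug [0.6114 0.0498 0.1986] [0.6161 0.0517 0.202 ] [0.609  0.0499 0.202 ]
post [0.6685 0.0153 0.222 ]
post [0.6766 0.0679 0.222 ]
[[ 0.9128  0.4085 -0.0005]
 [ 0.4085 -0.9128  0.0016]
 [ 0.0002 -0.0017 -1.    ]]
```

The crop confirms both choices: the grey deep pail with its bamboo grip top at scene (140.4,177.2), and the small hook with its tip at (274,185.4) and lug at (269,207.6). Both cameras agree to within a few mm. I now move above the pail.

```bash
python3 -c "
from h import *
print('red',atz('s1',160,146,.168),atz('d1',(378/5)+240,(75/5)+82,.168))"
python3 -m handwheel '[{"offset":[0.8,-0.31,0],"rot":[0,0,0],"grip":0.1},{"offset":[0.8,-0.31,0],"rot":[0,0,0],"grip":0.1},{"offset":[0.8,-0.31,0],"rot":[0,0,0],"grip":0.1},{"offset":[0.8,-0.31,0],"rot":[0,0,0],"grip":0.1},{"offset":[0.8,-0.31,0],"rot":[0,0,0],"grip":0.1},{"offset":[0.8,-0.31,0],"rot":[0,0,0],"grip":0.1},{"offset":[0.8,-0.31,0],"rot":[0,0,0],"grip":0.1},{"offset":[0.8,-0.31,0],"rot":[0,0,0],"grip":0.1},{"offset":[0.8,-0.31,0],"rot":[0,0,0],"grip":0.1},{"offset":[0.8,-0.31,0],"rot":[0,0,0],"grip":0.1}]' 40
python3 -m handwheel '[{"offset":[0.8,-0.31,0],"rot":[0,0,0],"grip":0.1},{"offset":[0.8,-0.31,0],"rot":[0,0,0],"grip":0.1},{"offset":[0.8,-0.31,0],"rot":[0,0,0],"grip":0.1},{"offset":[0.8,-0.31,0],"rot":[0,0,0],"grip":0.1},{"offset":[0.8,-0.31,0],"rot":[0,0,0],"grip":0.1},{"offset":[0,0,0],"rot":[0,0,0.5],"grip":0.1},{"offset":[0,0,0],"rot":[0,0,0.5],"grip":0.1},{"offset":[0,0,0],"rot":[0,0,0.57],"grip":0.1},{"offset":[0,0,0],"rot":[0,0,0],"grip":0.1},{"offset":[0,0,0],"rot":[0,0,0],"grip":0.1}]'
python3 - <<'E'
from h import *
np.set_printoptions(precision=4,suppress=True)
o=arm.get_obs();print(o['joints'],o['force'],o['finger_gap']);r=q2R(o['tcp_rot']);print(r)
d=np.array([.517,-.270,.138])-o['tool_pos'];print('d',d@r/.03, 'yaw',np.arctan2(r[1,1],r[0,1])-(1.835-np.pi))
snap('wrist','w1');w=cv2.imread('pics/w1.png');cv2.imwrite('pics/w1b.png',cv2.resize(w,(800,600),interpolation=cv2.INTER_CUBIC))
for z in(.168,.126):print(proj('w1',[.517,-.270,z])*800/512)
E
```

```text
red [ 0.410852   -0.24248923  0.168     ] [ 0.40761522 -0.24619424  0.168     ]
time: 0.93
tool_pos: [0.4267, -0.3634, 0.2309]
tcp_rot: [-0.0, 0.978, 0.209, -0.0]
force: [0.4, 0.1, 0.7]
finger_gap: 0.0468
finger_force: 0.0
time: 1.77
tool_pos: [0.5165, -0.273, 0.2309]
tcp_rot: [-0.0, 0.991, 0.132, -0.0]
force: [-0.4, -0.0, 0.1]
finger_gap: 0.0471
finger_force: 0.0
[-0.6046  0.337   1.5451  0.      1.2604  0.7007] [-0.4042 -0.0124  0.1484] 0.04714950133325562
[[ 0.9649  0.2625 -0.0007]
 [ 0.2625 -0.9649  0.0005]
 [-0.0005 -0.0007 -1.    ]]
d [ 0.0448 -0.0914  3.0977] yaw 0.0013677818814303855
[392.3888 319.5329]
[393.6545 293.6472]
```

View pics/w1b.png

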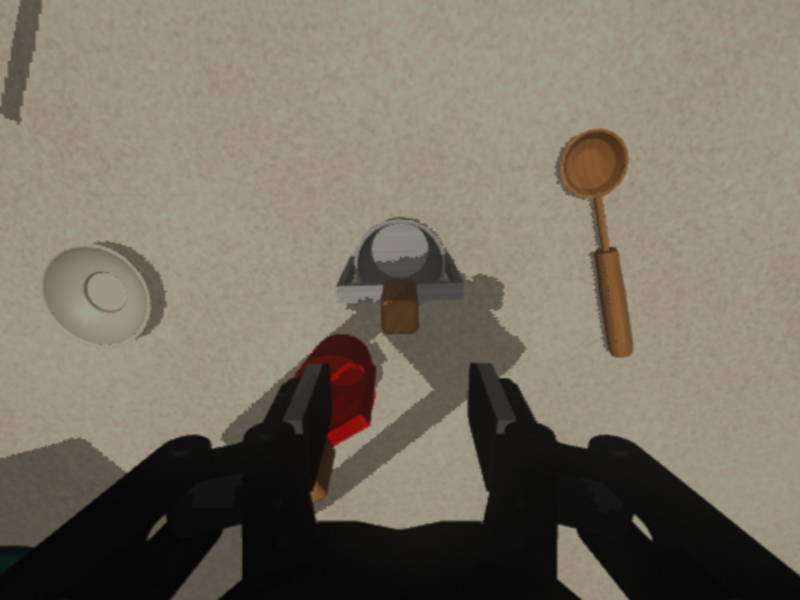

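The wrist view shows the grip top at (400,319) against a predicted (392,320), midway between the fingers. The bar is square, from (337,293) to (463,290). I descend and grip.

```bash
python3 -m handwheel '[{"offset":[0.05,0,0.5],"rot":[0,0,0],"grip":0.1},{"offset":[0,0,0.5],"rot":[0,0,0],"grip":0.1},{"offset":[0,0,0.5],"rot":[0,0,0],"grip":0.1},{"offset":[0,0,0.5],"rot":[0,0,0],"grip":0.1},{"offset":[0,0,0.5],"rot":[0,0,0],"grip":0.1},{"offset":[0,0,0.4],"rot":[0,0,0],"grip":0.1},{"offset":[0,0,0.2],"rot":[0,0,0],"grip":0.1},{"offset":[0,0,0],"rot":[0,0,0],"grip":0.1},{"offset":[0,0,0],"rot":[0,0,0],"grip":-0.3},{"offset":[0,0,0],"rot":[0,0,0],"grip":-0.5}]' 40
python3 -m handwheel '[{"offset":[0,0,0],"rot":[0,0,0],"grip":-1},{"offset":[0,0,0],"rot":[0,0,0],"grip":-1},{"offset":[0,0,0],"rot":[0,0,0],"grip":-1},{"offset":[0,0,0],"rot":[0,0,0],"grip":-1},{"offset":[0,0,0],"rot":[0,0,0],"grip":-1},{"offset":[0,0,0],"rot":[0,0,0],"grip":-1},{"offset":[0,0,0],"rot":[0,0,0],"grip":-1},{"offset":[0,0,0],"rot":[0,0,0],"grip":-1},{"offset":[0,0,0],"rot":[0,0,0],"grip":-1},{"offset":[0,0,0],"rot":[0,0,0],"grip":-1}]' 40
```

```text
time: 2.65
tool_pos: [0.5187, -0.2733, 0.1391]
tcp_rot: [0.0, 0.991, 0.132, 0.001]
force: [0.9, -0.4, 0.7]
finger_gap: 0.0238
finger_force: 0.0
time: 3.48
tool_pos: [0.5188, -0.2732, 0.1393]
tcp_rot: [0.001, 0.991, 0.132, 0.001]
force: [0.4, 0.7, 5.8]
finger_gap: 0.0174
finger_force: 42.0
```

```bash
python3 -m handwheel '[{"offset":[0,0,-0.2],"rot":[0,0,0],"grip":-1},{"offset":[0,0,-0.4],"rot":[0,0,0],"grip":-1},{"offset":[0,0,-0.5],"rot":[0,0,0],"grip":-1},{"offset":[0,0,-0.5],"rot":[0,0,0],"grip":-1},{"offset":[0,0,-0.5],"rot":[0,0,0],"grip":-1},{"offset":[0,0,-0.5],"rot":[0,0,0],"grip":-1},{"offset":[0,0,-0.5],"rot":[0,0,0],"grip":-1},{"offset":[0,0,-0.4],"rot":[0,0,0],"grip":-1},{"offset":[0,0,0],"rot":[0,0,0],"grip":-1},{"offset":[0,0,0],"rot":[0,0,0],"grip":-1}]'
python3 -m handwheel '[{"offset":[0,0,0],"rot":[0,0,0.5],"grip":-1},{"offset":[0,0,0],"rot":[0,0,0.5],"grip":-1},{"offset":[0,0,0],"rot":[0,0,0.5],"grip":-1},{"offset":[0,0,0],"rot":[0,0,0.5],"grip":-1},{"offset":[0,0,0],"rot":[0,0,0.5],"grip":-1},{"offset":[0,0,0],"rot":[0,0,0.5],"grip":-1},{"offset":[0,0,0],"rot":[0,0,0.5],"grip":-1},{"offset":[0,0,0],"rot":[0,0,0.5],"grip":-1},{"offset":[0,0,0],"rot":[0,0,0.35],"grip":-1},{"offset":[0,0,0],"rot":[0,0,0],"grip":-1}]'
python3 - <<'E'
from h import *
np.set_printoptions(precision=4,suppress=True)
o=arm.get_obs();print(o['joints'],o['force'],o['finger_gap'],o['finger_force']);r=q2R(o['tcp_rot']);print(r)
ang=-.17;x=np.array([np.cos(ang),np.sin(ang),0]);S=np.array([.586,.0555,.244])
for k in(-.1,0):
    d=S+k*x-o['tool_pos'];print('d',d@r/.03)
E
```

```text
time: 4.32
tool_pos: [0.5181, -0.2729, 0.2435]
tcp_rot: [0.0, 0.991, 0.132, 0.0]
force: [-0.2, 0.7, -1.8]
finger_gap: 0.0174
finger_force: 41.1
time: 5.15
tool_pos: [0.5172, -0.2723, 0.2416]
tcp_rot: [-0.001, 0.996, -0.086, -0.001]
force: [-0.1, -1.0, -2.1]
finger_gap: 0.0174
finger_force: 41.2
[-0.6027  0.3291  1.5289  0.      1.2866  1.1405] [-0.1045 -1.0105 -2.0544] 0.017388457653848926 41.161656975746155
[[ 0.9852 -0.1716 -0.0025]
 [-0.1716 -0.9852  0.0018]
 [-0.0028 -0.0013 -1.    ]]
d [ -2.9488 -11.1494  -0.0558]
d [  0.3846 -11.1574  -0.0651]
```

```bash
python3 -m handwheel '[{"offset":[0,-0.3,0],"rot":[0,0,0],"grip":-1},{"offset":[0,-0.5,0],"rot":[0,0,0],"grip":-1},{"offset":[0,-0.7,0],"rot":[0,0,0],"grip":-1},{"offset":[0,-0.7,0],"rot":[0,0,0],"grip":-1},{"offset":[0,-0.7,0],"rot":[0,0,0],"grip":-1},{"offset":[-0.25,-0.7,0],"rot":[0,0,0],"grip":-1},{"offset":[-0.4,-0.7,0],"rot":[0,0,0],"grip":-1},{"offset":[-0.6,-0.7,0],"rot":[0,0,0],"grip":-1},{"offset":[-0.6,-0.7,0],"rot":[0,0,0],"grip":-1},{"offset":[-0.5,-0.7,0],"rot":[0,0,0],"grip":-1}]'
python3 -m handwheel '[{"offset":[-0.4,-0.7,0],"rot":[0,0,0],"grip":-1},{"offset":[-0.2,-0.7,0],"rot":[0,0,0],"grip":-1},{"offset":[0,-0.7,0],"rot":[0,0,0],"grip":-1},{"offset":[0,-0.7,0],"rot":[0,0,0],"grip":-1},{"offset":[0,-0.7,0],"rot":[0,0,0],"grip":-1},{"offset":[0,-0.6,0],"rot":[0,0,0],"grip":-1},{"offset":[0,-0.4,0],"rot":[0,0,0],"grip":-1},{"offset":[0,-0.25,0],"rot":[0,0,0],"grip":-1},{"offset":[0,0,0],"rot":[0,0,0],"grip":-1},{"offset":[0,0,0],"rot":[0,0,0],"grip":-1}]'
python3 - <<'E'
from h import *
np.set_printoptions(precision=4,suppress=True)
o=arm.get_obs();print(o['joints'],o['force'],o['finger_gap'],o['finger_force']);r=q2R(o['tcp_rot']);print(r)
ang=-.17;x=np.array([np.cos(ang),np.sin(ang),0]);S=np.array([.586,.0555,.244])
d=S-o['tool_pos'];print('d',d@r/.03)
snap('side','d2');snap('scene','s2')
a=cv2.imread('pics/s2.png');b=cv2.imread('pics/d2.png')
def crop(i,x,y,w,h): return cv2.resize(i[y:y+h,x:x+w],(400,600),interpolation=cv2.INTER_CUBIC)
cv2.imwrite('pics/m2.png',np.hstack([crop(a,215,110,100,150),crop(b,160,90,120,180)]))
P=o['tool_pos']
for z in (0,-.012,-.018,-.138):print(proj('s2',P+[0,0,z]),proj('d2',P+[0,0,z]))
E
```

```text
time: 5.98
tool_pos: [0.4796, -0.069, 0.2429]
tcp_rot: [-0.0, 0.996, -0.085, -0.001]
force: [-0.4, 0.1, -2.1]
finger_gap: 0.0172
finger_force: 41.1
time: 6.82
tool_pos: [0.4876, 0.0719, 0.2432]
tcp_rot: [0.0, 0.996, -0.085, -0.0]
force: [-0.1, 0.4, -2.4]
finger_gap: 0.0171
finger_force: 41.2
[ 0.0065  0.1925  1.7184 -0.0005  1.2311  1.7474] [-0.1463  0.4212 -2.3612] 0.01712460154484436 41.161152720451355
[[ 0.9856 -0.1691 -0.0005]
 [-0.1691 -0.9856 -0.0004]
 [-0.0004  0.0005 -1.    ]]
d [ 3.3256 -0.0154 -0.0293]
[279.84   152.3851] [258.6238 166.698 ]
[279.6221 155.8303] [258.626  170.9111]
[279.5148 157.5256] [258.6271 172.9869]
[277.5853 188.0275] [258.6466 210.6241]
```

View pics/m2.png

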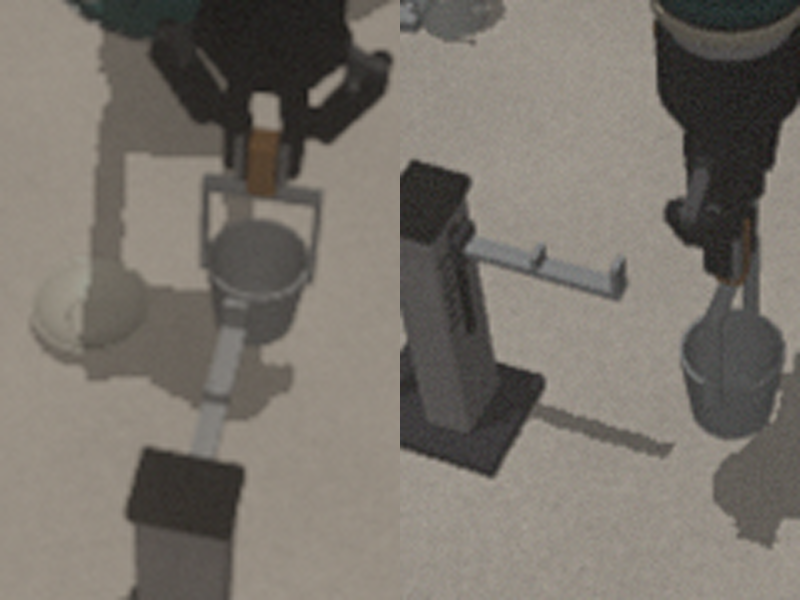

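The pail hangs level and square in the grip, and the grip foot at scene (280.7,157.5) matches the prediction. I now go in over the tip.

```bash
python3 -m handwheel '[{"offset":[0.2,0,0],"rot":[0,0,0],"grip":-1},{"offset":[0.45,0,0],"rot":[0,0,0],"grip":-1},{"offset":[0.45,0,0],"rot":[0,0,0],"grip":-1},{"offset":[0.45,0,0],"rot":[0,0,0],"grip":-1},{"offset":[0.45,0,0],"rot":[0,0,0],"grip":-1},{"offset":[0.45,0,0],"rot":[0,0,0],"grip":-1},{"offset":[0.45,0,0],"rot":[0,0,0],"grip":-1},{"offset":[0.3,0,0],"rot":[0,0,0],"grip":-1},{"offset":[0.12,0,0],"rot":[0,0,0],"grip":-1},{"offset":[0,0,0],"rot":[0,0,0],"grip":-1}]'
python3 - <<'E'
from h import *
np.set_printoptions(precision=4,suppress=True)
o=arm.get_obs();r=q2R(o['tcp_rot'])
d=np.array([.586,.0555,.204])-o['tool_pos'];print('d',d@r/.03,o['force'])
snap('side','d3');snap('scene','s3')
a=cv2.imread('pics/s3.png');b=cv2.imread('pics/d3.png')
def crop(i,x,y,w,h): return cv2.resize(i[y:y+h,x:x+w],(400,600),interpolation=cv2.INTER_CUBIC)
cv2.imwrite('pics/m3.png',np.hstack([crop(a,225,140,80,120),crop(b,150,110,100,150)]))
E
```

```text
time: 7.75
tool_pos: [0.5868, 0.0541, 0.2431]
tcp_rot: [-0.0, 0.996, -0.086, -0.0]
force: [0.2, -1.1, -1.6]
finger_gap: 0.0173
finger_force: 41.2
d [-0.0344 -0.0398  1.3019] [ 0.1554 -1.1154 -1.598 ]
```

View pics/m3.png

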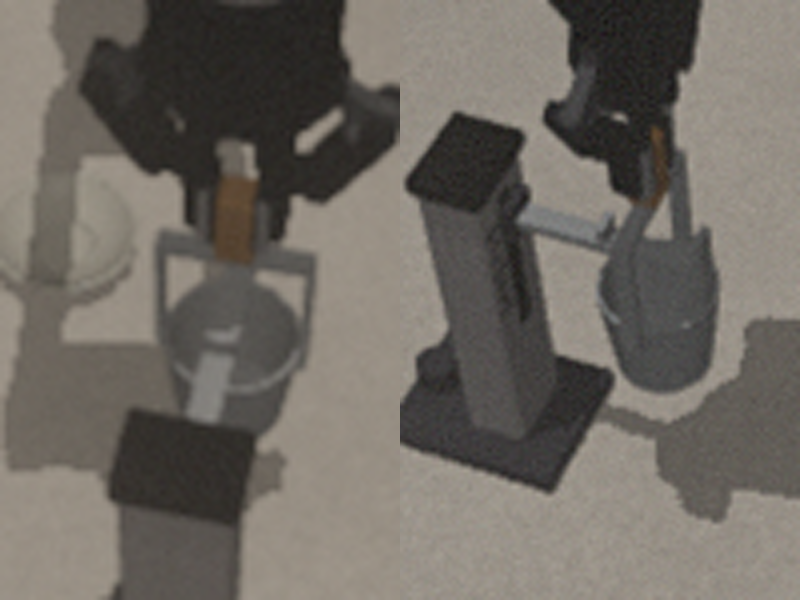

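The tongue passes through the handle loop and the bar is above it between tip and lug (tip in the loop at crop (235,160), lug at (220,330)). I lower gently, watching the force.

```bash
python3 -m handwheel '[{"offset":[0,0,0.2],"rot":[0,0,0],"grip":-1},{"offset":[0,0,0.25],"rot":[0,0,0],"grip":-1},{"offset":[0,0,0.25],"rot":[0,0,0],"grip":-1},{"offset":[0,0,0.2],"rot":[0,0,0],"grip":-1},{"offset":[0,0,0.1],"rot":[0,0,0],"grip":-1},{"offset":[0,0,0.1],"rot":[0,0,0],"grip":-1},{"offset":[0,0,0.1],"rot":[0,0,0],"grip":-1},{"offset":[0,0,0.1],"rot":[0,0,0],"grip":-1},{"offset":[0,0,0.1],"rot":[0,0,0],"grip":-1},{"offset":[0,0,0],"rot":[0,0,0],"grip":-1}]'
python3 -m handwheel '[{"offset":[0,0,0.05],"rot":[0,0,0],"grip":-1},{"offset":[0,0,0.05],"rot":[0,0,0],"grip":-1},{"offset":[0,0,0.05],"rot":[0,0,0],"grip":-1},{"offset":[0,0,0.05],"rot":[0,0,0],"grip":-1},{"offset":[0,0,0.05],"rot":[0,0,0],"grip":-1},{"offset":[0,0,0.05],"rot":[0,0,0],"grip":-1},{"offset":[0,0,0.05],"rot":[0,0,0],"grip":-1},{"offset":[0,0,0],"rot":[0,0,0],"grip":-1},{"offset":[0,0,0],"rot":[0,0,0],"grip":-1},{"offset":[0,0,0],"rot":[0,0,0],"grip":-1}]'
python3 - <<'E'
from h import *
o=arm.get_obs();r=q2R(o['tcp_rot'])
f=[]
for i in range(4): arm.capture('side'); f.append(arm.get_obs()['force'])
print(np.mean(f,0),np.std(f,0))
snap('side','d4');snap('scene','s4')
a=cv2.imread('pics/s4.png');b=cv2.imread('pics/d4.png')
def crop(i,x,y,w,h): return cv2.resize(i[y:y+h,x:x+w],(400,600),interpolation=cv2.INTER_CUBIC)
cv2.imwrite('pics/m4.png',np.hstack([crop(a,225,150,80,120),crop(b,160,120,90,135)]))
E
```

```text
time: 8.68
tool_pos: [0.586, 0.0549, 0.2009]
tcp_rot: [-0.0, 0.996, -0.086, -0.0]
force: [0.3, -0.3, -0.9]
finger_gap: 0.0172
finger_force: 41.2
time: 9.52
tool_pos: [0.5862, 0.0549, 0.1909]
tcp_rot: [-0.0, 0.996, -0.085, 0.0]
force: [0.4, 0.5, -0.0]
finger_gap: 0.0171
finger_force: 41.3
[ 0.78747664  0.33069157 -0.4382191 ] [0.33684869 0.47115234 0.62716869]
```

View pics/m4.png

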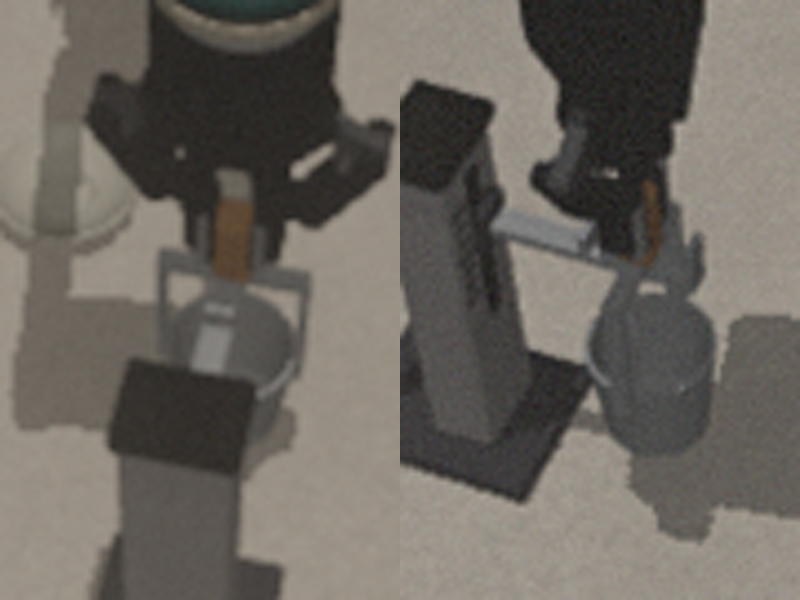

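The bar sits in the saddle and the hook is moving down, with a dip of about 17 mm. I lower 6 mm more.

```bash
python3 -m handwheel '[{"offset":[0,0,0.05],"rot":[0,0,0],"grip":-1},{"offset":[0,0,0.05],"rot":[0,0,0],"grip":-1},{"offset":[0,0,0.05],"rot":[0,0,0],"grip":-1},{"offset":[0,0,0.05],"rot":[0,0,0],"grip":-1},{"offset":[0,0,0],"rot":[0,0,0],"grip":-1},{"offset":[0,0,0],"rot":[0,0,0],"grip":-1},{"offset":[0,0,0],"rot":[0,0,0],"grip":-1},{"offset":[0,0,0],"rot":[0,0,0],"grip":-1},{"offset":[0,0,0],"rot":[0,0,0],"grip":-1},{"offset":[0,0,0],"rot":[0,0,0],"grip":-1}]'
python3 - <<'E'
from h import *
f=[]
for i in range(12): arm.capture('side'); f.append(arm.get_obs()['force'])
print(np.mean(f,0),np.std(f,0),arm.get_obs()['tool_pos'])
E
```

```text
time: 10.65
tool_pos: [0.5861, 0.0549, 0.1849]
tcp_rot: [-0.0, 0.996, -0.085, 0.0]
force: [0.8, -0.6, -0.7]
finger_gap: 0.0173
finger_force: 41.3
[ 0.47938038 -0.05825051  0.63911   ] [0.51175246 0.50186014 0.83648786] [0.58611257 0.05487202 0.18483702]
```

```bash
python3 -m handwheel '[{"offset":[0,0,0],"rot":[0,0,0],"grip":-0.5},{"offset":[0,0,0],"rot":[0,0,0],"grip":-0.3},{"offset":[0,0,0],"rot":[0,0,0],"grip":0},{"offset":[0,0,0],"rot":[0,0,0],"grip":0.1},{"offset":[0,0,0],"rot":[0,0,0],"grip":0.1},{"offset":[0,0,0],"rot":[0,0,0],"grip":0.1},{"offset":[0,0,0],"rot":[0,0,0],"grip":0.1},{"offset":[0,0,0],"rot":[0,0,0],"grip":0.1},{"offset":[0,0,0],"rot":[0,0,0],"grip":0.1},{"offset":[0,0,0],"rot":[0,0,0],"grip":0.1}]'
python3 -m handwheel '[{"offset":[0,0,-0.3],"rot":[0,0,0],"grip":0.1},{"offset":[0,0,-0.5],"rot":[0,0,0],"grip":0.1},{"offset":[0,0,-0.5],"rot":[0,0,0],"grip":0.1},{"offset":[0,0,-0.5],"rot":[0,0,0],"grip":0.1},{"offset":[0,0,-0.7],"rot":[0,0,0],"grip":0.1},{"offset":[0,0,-0.7],"rot":[0,0,0],"grip":0.1},{"offset":[0,0,-0.7],"rot":[0,0,0],"grip":0.1},{"offset":[0,0,-0.7],"rot":[0,0,0],"grip":0.1},{"offset":[0,0,0],"rot":[0,0,0],"grip":0.1},{"offset":[0,0,0],"rot":[0,0,0],"grip":0.1}]'
for i in 1 2 3; do python3 -m handwheel '[{"offset":[0,0,0],"rot":[0,0,0],"grip":0.1},{"offset":[0,0,0],"rot":[0,0,0],"grip":0.1},{"offset":[0,0,0],"rot":[0,0,0],"grip":0.1},{"offset":[0,0,0],"rot":[0,0,0],"grip":0.1},{"offset":[0,0,0],"rot":[0,0,0],"grip":0.1},{"offset":[0,0,0],"rot":[0,0,0],"grip":0.1},{"offset":[0,0,0],"rot":[0,0,0],"grip":0.1},{"offset":[0,0,0],"rot":[0,0,0],"grip":0.1},{"offset":[0,0,0],"rot":[0,0,0],"grip":0.1},{"offset":[0,0,0],"rot":[0,0,0],"grip":0.1}]' | head -2; done
python3 - <<'E'
from h import *
snap('side','d5');snap('scene','s5')
a=cv2.imread('pics/s5.png');b=cv2.imread('pics/d5.png')
for i in range(8): c=arm.capture('side')['frame'][:,:,::-1]; print(np.abs(cv2.GaussianBlur(c,(5,5),0).astype(int)-cv2.GaussianBlur(b,(5,5),0))[120:255,160:250].max(),end=' ')
def crop(i,x,y,w,h): return cv2.resize(i[y:y+h,x:x+w],(400,600),interpolation=cv2.INTER_CUBIC)
cv2.imwrite('pics/m5.png',np.hstack([crop(a,225,150,80,120),crop(b,160,120,90,135)]))
E
```

```text
time: 12.08
tool_pos: [0.586, 0.0549, 0.1848]
tcp_rot: [-0.0, 0.996, -0.085, -0.0]
force: [0.7, -0.4, 0.3]
finger_gap: 0.0467
finger_force: 0.0
time: 12.92
tool_pos: [0.5869, 0.0549, 0.3247]
tcp_rot: [-0.0, 0.996, -0.085, 0.002]
force: [0.6, -0.4, 0.5]
finger_gap: 0.0469
finger_force: 0.0
time: 13.75
tool_pos: [0.5861, 0.0548, 0.3229]
time: 14.58
tool_pos: [0.5861, 0.0548, 0.3228]
time: 15.42
tool_pos: [0.5861, 0.0548, 0.3228]
6 8 8 7 4 6 9 4
```

View pics/m5.png

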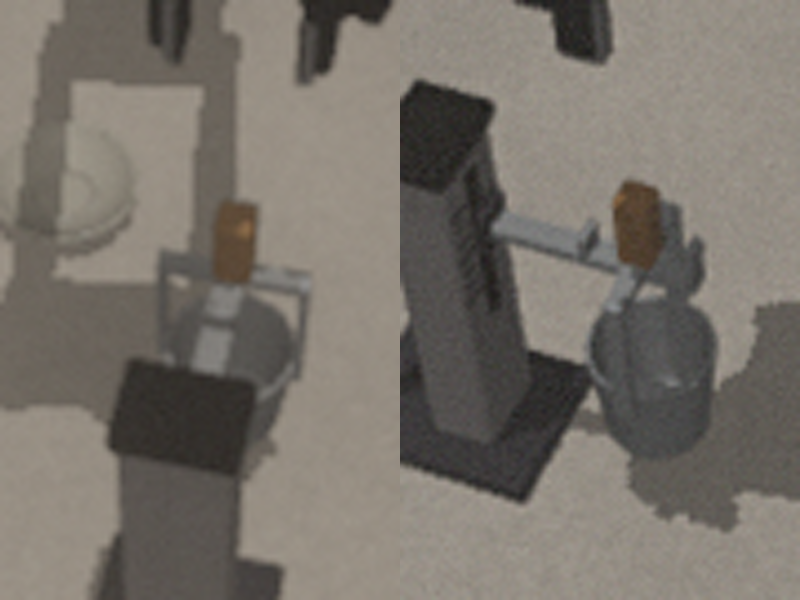

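The pail hangs level and square in the saddle, with its bar at crop (235,275) between tip and lug. The gripper is clear, and successive frames differ only by noise.

```bash
python3 -c "
from bench import arm
print(arm.job_done())"
```

```text
the job is handed in; nothing more can be done
None
```

The deep pail hangs level, square and at rest in the smaller scale's saddle, the gripper is clear, the shallow pan was never approached, and the job was handed in at about 16 s with no verdict returned.

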